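# Find the concealed catch of the key safe

### The arm

A 6-joint arm with a two-finger parallel gripper is mounted at the origin on the work surface. World frame = base frame: x ahead of the robot, y to its left, z up, the work surface at z = 0. Lengths are in m, angles in degrees, forces in N, time in s.
With the tool pointing down it reaches from about 0.375 to 0.9 m from the base axis. Payload 3.1 kg.
Tool frame: the origin (TCP) lies between the finger pads; the fingertips stand 11 mm ahead of it and the grasp point (between the pads) lies 8 mm behind it; z points along the fingers, y is the line along which they close (so a half turn about z gives the same grasp; the last joint's range is limited). The gripper opens to 87 mm and grips with 3 to 60 N. Pads are 19 mm wide; open, the fingers measure 117 mm over their backs; the gripper's body (75 mm by 190 mm) begins 51 mm behind the grasp point.
Start: joints at [-85.227, 30.224, 82.088, -0, 67.689, -10.227], TCP at [0.162, -0.604, 0.234] pointing down, gripper open.
Joint ranges: [-176.69, 176.69], [-43.24, 126.21], [12.49, 139.97], [-82, 262], [0, 151.66], [-163.58, 163.58]. Speed limits (degrees/s): [159.86, 159.86, 180, 180, 180, 180].

### API

Orientations are given as a 3x3 rotation matrix whose columns are the frame's x, y, z axes.
In Python, from rig import bot gives the robot as it stands.
- The arm moves only by the tool apply_moves, never from a script. Its argument "steps" is a list that holds one entry, the list of rows, each a list of 7 numbers: the shift along the tool's x, y, z in cm, then the turn, a rotation vector about the tool's x, y, z in degrees, then the gripper command: -1 is shut, 1 is fully open, values between are in proportion. In form: [[[dx, dy, dz, rx, ry, rz, jaw], ...]]. A call has 1 to 20 rows; each row is the pose to reach, as a shift and turn from the pose commanded when the call began, along the tool's axes at that moment; what a row does not reach only later rows make up. A row lasts 1/8 s, in which the tool goes at most 62.5 mm and 10.7 degrees, less where a joint would pass 70% of its speed; a pose out of reach is approached as far as the arm can. A call with a gripper value outside its range is refused whole. The fingers move at their own pace and stop on an object; the grip force is fixed at half the most. Time passes only in rows, so rows that repeat a pose let the fingers close. It gives the time, the measured TCP pose, the force, the opening and the grip force at its end, in the units of the state.
- bot.read_state(): the state, without advancing time (a new reading comes with each control period).
- bot.capture(name): name is "side" or "top"; returns the picture (384x512x3 uint8, blue, green, red); there is no depth.
- bot.camera_model(name): a dict with "intrinsics" (3x3 intrinsics, pixels), "R" (3x3) and "t" (3): a world point X has camera coordinates R X + t. Camera axes: x right, y down, z forward; pixel columns grow to the right and rows downward; lengths in m; the calibration is good to about 2 mm. A picture is of the moment at which its call begins. camera_model takes no time and is no camera call.
- bot.hand_in(): hands the job in; it is judged then, once.
The state is a dict: "time_s": time; "joint_positions": joint angles; "qvel": joint speeds; "tau": joint torques, N m; "position": TCP position; "tcp_rot": TCP orientation; "force": force on the tool from outside, world axes, zero at the start; "moment": the same for the moment, N m; "opening": opening from 0.0 (shut) to 1.0 (fully open); "grasp_force": force on a finger pad.
Only numpy, scipy, OpenCV 4.12 (cv2) and the standard library are available. Lean on these libraries where they do the work, as an engineer would, in place of code of your own. Each camera call takes 0.05 s, during which the arm holds its last target. There are 200 camera calls.

### The job

The key safe on the storeroom table has five identical round covers sunk in its flat top, and one of them, you cannot see which, is its concealed catch. Feel along the covers with gentle fingertip pushes until you find the one that gives, press it all the way in so that the key drawer springs out by itself, and then take your hand away. Do not touch the drawer, and leave the torch, the padlock and the tape roll where they are.

Things in the scene. Friction and masses are not known exactly. Their poses are not given: they have to be found in the camera images.
- safe: Grey steel key safe fixed to the table, 150 mm (its x) by 350 mm (its y) by 90 mm high, flat level top. Origin at the centre of its underside, z up; turned only about the vertical, up to 0.35 rad. Five alike round steel covers lie sunk in holes of 54 mm diameter in its top, on the line x = 0, at y = -124, -62, 0, 62 and 124 mm (safe frame); one, a different place each time, is the catch.
- top_middle (a point): Centre of the safe's top face, at the level of the face (90 mm above the table), 2 mm above the middle cover; axes as the safe's. All five covers lie 2 mm below this level. All sit on stiff rubber that gives 1 mm per 8 N (3 mm at most) and springs back; the blanks give no more than that. The cover of the fully pressed catch stays 8 mm below the face. Shut fingers fit into the holes. Pushes of 10 to 25 N do no harm; above 50 N something bends.
- catch (a joint): How far the concealed catch is pressed in: 0 = out (start), 0.006 m = fully in, at a stop. Beneath its rubber it slides straight down under about 4 N (more if pushed fast) and stays where it is left.
- key_drawer (a joint): How far the key drawer has come out of the safe's +x side (the side away from the robot): 0 = shut, 0.018 m = sprung out. A linkage moves it with the catch, 3 mm for each mm pressed; it has no handle.
- drawer_face (a point): Middle of the outer face of the drawer's bare steel front plate in the safe's +x side, 5 mm thick, 200 mm (y) by 46 mm high; 80 mm from the safe's middle and 38 mm above the table when shut. Not to be touched.
- torch: Black hand torch standing on its 44 mm wide head on the table close to the safe's -x side (towards the robot), 105 mm tall, body 30 mm thick; origin at the centre of its foot. Bystander.
- padlock: Brass padlock lying flat on the table beside the safe's +y end, body 50 by 42 by 20 mm, steel shackle along its +x; origin at the centre of the body's underside. Bystander.
- tape_roll: Roll of tape standing on its flat side on the table beside the safe's -y end, 90 mm across, 48 mm high, hole 72 mm; origin at the centre of its underside. Bystander.

How it is judged:
By the outcome, as a careful person would: the job done as asked, in the order asked, and still so for the second after the job is handed in, with the robot touching nothing.
It also fails if it takes over 45 s, if anything falls off the work surface, if the arm or the gripper's body presses on something with over 40 N, if the wrist force passes 120 N, or if a joint passes its speed limit or range.

## Working session

There is one attempt and no reset: what is moved stays moved. The work goes in short steps, Python scripts to look and compute and a tool call to move; the robot and the scene stay as the last step left them, time stands still between calls to the robot, and variables do not carry over. Pictures are saved under pics/ and viewed, at most 10 in all, crops included, and the job is handed in when it is done.

Besides the shell and the picture viewer there is one more tool, called after "Request:" as name(argument=value, ...), one argument or row to a line, values as JSON. apply_moves: Moves the arm, as the interface text tells. Its arguments: {"type":"object","properties":{"steps":{"type":"array","items":{"type":"array","items":{"type":"array","items":{"type":"number"}}}}},"required":["steps"]}

```bash
mkdir -p pics; python3 - <<'E'
from rig import bot
import cv2
for n in("top","side"):
    cv2.imwrite(f"pics/{n}0.png",bot.capture(n)); m=bot.camera_model(n); print(n,m)
s=bot.read_state(); print(s["position"],s["tcp_rot"],s["force"],s["time_s"])
E
```

```text
top {'intrinsics': array([[440.55960156,   0.        , 257.92354498],
       [  0.        , 440.55960156, 194.35211394],
       [  0.        ,   0.        ,   1.        ]]), 'R': array([[-0.00924023, -0.99993713,  0.00635304],
       [-0.99650659,  0.0086808 , -0.08306179],
       [ 0.08300141, -0.00709836, -0.99652415]]), 't': array([0.00873762, 0.54194567, 1.07344441])}
side {'intrinsics': array([[359.62683903,   0.        , 254.51308721],
       [  0.        , 359.62683903, 197.12754102],
       [  0.        ,   0.        ,   1.        ]]), 'R': array([[ 0.91708636, -0.39830348, -0.0175199 ],
       [-0.26680027, -0.58046233, -0.76933809],
       [ 0.29626039,  0.71022378, -0.63860156]]), 't': array([-0.49142118,  0.23631386,  0.67475188])}
[ 0.16174326 -0.60305223  0.23265646] [[ 9.65927958e-01  2.58811055e-01 -1.31940203e-04]
 [ 2.58810814e-01 -9.65926063e-01  1.95036486e-03]
 [ 3.77331506e-04 -1.91805950e-03 -9.99998089e-01]] [ 5.24617258e-06 -4.24430902e-01  3.47301091e-02] 0.1
```

View pics/top0.png

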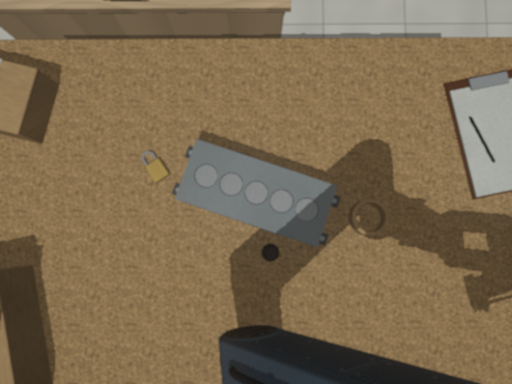

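View pics/side0.png

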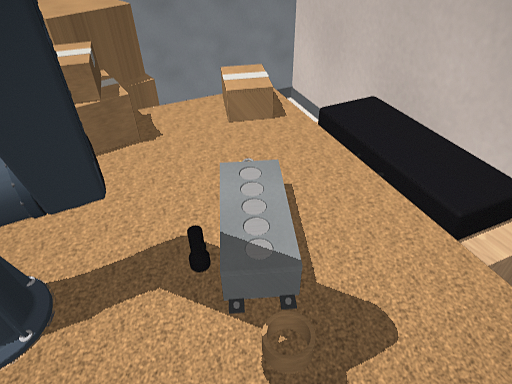

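The top view shows the covers at about (206,176), (231,184), (256,193), (282,201) and (306,210). The padlock is at (156,168), the torch at (271,252) and the tape roll at (367,216). In the side view the covers run from (250,174) to (260,249).

```bash
cat > h.py <<'E'
import numpy as np,cv2
from rig import bot
def ray(n,uv,z):
    m=bot.camera_model(n);R=m["R"];c=-R.T@m["t"]
    d=R.T@np.linalg.solve(m["intrinsics"],[*uv,1.]);return c+d*(z-c[2])/d[2]
def covers(n,img,seeds):
    g=cv2.cvtColor(img,cv2.COLOR_BGR2GRAY).astype(float);out=[]
    for u,v in seeds:
        s=int(u),int(v)
        _,_,mask,_=cv2.floodFill(cv2.GaussianBlur(img,(3,3),0),None,s,0,(9,)*3,(9,)*3,cv2.FLOODFILL_MASK_ONLY|cv2.FLOODFILL_FIXED_RANGE|4)
        c=max(cv2.findContours(mask[1:-1,1:-1].copy(),cv2.RETR_EXTERNAL,cv2.CHAIN_APPROX_NONE)[0],key=cv2.contourArea)
        e=cv2.fitEllipse(c);out.append((e[0],e[1],cv2.contourArea(c)))
    return out
E
python3 - <<'E'
from h import *
np.set_printoptions(precision=4,suppress=True)
S={"top":[(206,176),(231,184),(256,193),(282,201),(306,208)],"side":[(250,174),(252,190),(254,207),(257,227),(260,243)]}
for n in S:
    im=cv2.imread(f"pics/{n}0.png")
    for e in covers(n,im,S[n]): print(n,np.round(e[0],1),np.round(e[1],1),e[2],ray(n,e[0],.088))
E
```

```text
top [206.1 175.5] [19.7 20.1] 308.0 [0.5819 0.1256 0.088 ]
top [230.9 183.9] [19.6 19.8] 304.0 [0.5617 0.0674 0.088 ]
top [255.9 192.3] [19.5 20.2] 307.5 [0.5413 0.009  0.088 ]
top [280.9 200.7] [19.3 20.1] 303.0 [ 0.5211 -0.0492  0.088 ]
top [314.4 206.4] [11.9 84. ] 237.0 [ 0.5072 -0.1272  0.088 ]
side [250.1 173.4] [10.6 18.7] 153.0 [0.5794 0.1238 0.088 ]
side [251.7 189.1] [12.2 19.7] 186.0 [0.559  0.0655 0.088 ]
side [253.8 206.5] [13.5 21. ] 220.5 [0.5391 0.0075 0.088 ]
side [256.1 226.3] [15.8 22.5] 276.0 [ 0.5189 -0.0509  0.088 ]
side [262.5 243.2] [ 5.3 20.8] 69.0 [ 0.5114 -0.099   0.088 ]
```

Request:
apply_moves(
  steps=[
    [[1,-0.9,0,0,0,0,-1],[4,-3.4,0.5,0,0,0,-1],[8,-6.8,1,0,0,0,-1],[12,-10.2,2,0,0,0,-1],[16,-13.6,3,0,0,0,-1],[20,-17,4,0,0,0,-1],[24,-20.5,5,0,0,0,-1],[28,-24,6,0,0,0,-1],[32,-27.5,7,0,0,0,-1],[36,-31,8,0,0,0,-1],[40,-34.3,8.5,0,0,0,-1],[43.5,-37.3,9,0,0,0,-1],[45,-38.6,9.3,0,0,0,-1],[45.5,-39,9.3,0,0,0,-1],[45.5,-39,9.3,0,0,0,-1],[45.5,-39,9.3,0,0,0,-1]],
  ],
)

```text
time_s: 2.1
position: [0.4999, -0.1099, 0.1407]
tcp_rot: [[0.966, 0.258, -0.0], [0.258, -0.966, -0.0], [-0.0, 0.0, -1.0]]
force: [0.4, -0.2, -0.5]
opening: 0.004
grasp_force: 0.0
```

```bash
python3 - <<'E'
from h import *
np.set_printoptions(precision=4,suppress=True)
for n in("top","side"):
    cv2.imwrite(f"pics/{n}1.png",bot.capture(n))
a=cv2.imread("pics/side1.png")[140:330,150:350]; cv2.imwrite("pics/side1c.png",cv2.resize(a,None,fx=3,fy=3))
s=bot.read_state(); print(s["position"],s["tcp_rot"],s["force"],s["time_s"],s["opening"],s["qvel"])
m=bot.camera_model("side")
for p in [(*s["position"][:2],s["position"][2]-.011),(.4998,-.1085,.088)]:
    c=m["intrinsics"]@(m["R"]@np.array(p)+m["t"]); print(c[:2]/c[2])
E
```

```text
[ 0.4999 -0.11    0.1407] [[ 0.9663  0.2573 -0.    ]
 [ 0.2573 -0.9663 -0.0001]
 [-0.      0.0001 -1.    ]] [-0.2189  0.36    0.7709] 2.2 0.0030302286847669765 [ 0.0138 -0.0171 -0.1207  0.1243 -0.0514  0.0275]
[259.1952 233.529 ]
[259.0049 248.3651]
```

View pics/side1c.png

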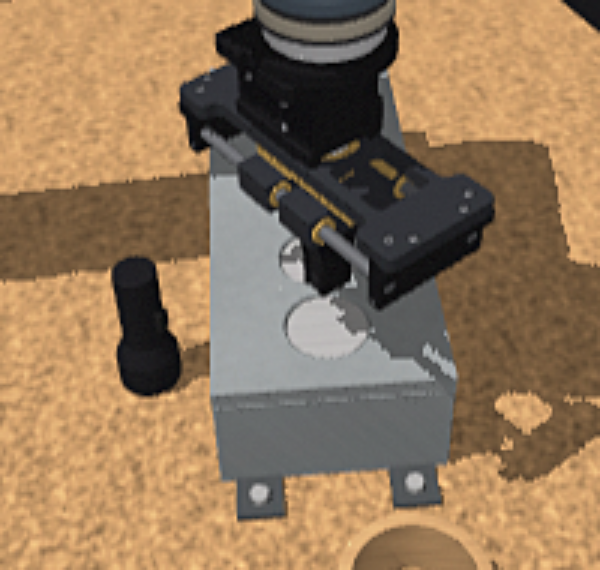

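The cover (crop 326,327) and the fingertip (crop 327,285) both lie where they were predicted, and the torch stays well clear on the left. Next is the first push.

Request:
apply_moves(
  steps=[
    [[0,0,1,0,0,0,-1],[0,0,2.5,0,0,0,-1],[0,0,3.6,0,0,0,-1],[0,0,3.9,0,0,0,-1],[0,0,4.0,0,0,0,-1],[0,0,4.1,0,0,0,-1],[0,0,4.15,0,0,0,-1],[0,0,4.2,0,0,0,-1],[0,0,4.25,0,0,0,-1],[0,0,4.3,0,0,0,-1],[0,0,4.3,0,0,0,-1],[0,0,4.3,0,0,0,-1]],
  ],
)

```text
time_s: 3.7
position: [0.5006, -0.1093, 0.0984]
tcp_rot: [[0.966, 0.259, 0.001], [0.259, -0.966, -0.0], [0.001, 0.001, -1.0]]
force: [-1.2, 0.5, 6.9]
opening: 0.004
grasp_force: 3.7
```

Request:
apply_moves(
  steps=[
    [[0,0,0.05,0,0,0,-1],[0,0,0.1,0,0,0,-1],[0,0,0.12,0,0,0,-1],[0,0,0.12,0,0,0,-1],[0,0,0.12,0,0,0,-1]],
  ],
)

```text
time_s: 4.32
position: [0.5006, -0.1093, 0.0978]
tcp_rot: [[0.966, 0.259, 0.001], [0.259, -0.966, -0.001], [0.001, 0.001, -1.0]]
force: [-1.9, 1.9, 11.1]
opening: 0.004
grasp_force: 6.0
```

The force rises at about 8 N/mm, so this cover is a blank. On to the next one.

Request:
apply_moves(
  steps=[
    [[0,0,-0.5,0,0,0,-1],[0,0,-1.4,0,0,0,-1],[0.5,-0.8,-1.7,0,0,0,-1],[1.5,-2.2,-1.7,0,0,0,-1],[2.7,-4,-1.7,0,0,0,-1],[3.3,-4.9,-1.7,0,0,0,-1],[3.5,-5.1,-1.6,0,0,0,-1],[3.5,-5.1,-1.4,0,0,0,-1],[3.5,-5.1,-0.8,0,0,0,-1],[3.5,-5.1,-0.4,0,0,0,-1],[3.5,-5.1,-0.25,0,0,0,-1],[3.5,-5.1,-0.2,0,0,0,-1],[3.5,-5.1,-0.15,0,0,0,-1],[3.5,-5.1,-0.1,0,0,0,-1],[3.5,-5.1,-0.05,0,0,0,-1],[3.5,-5.1,0,0,0,0,-1],[3.5,-5.1,0,0,0,0,-1],[3.5,-5.1,0,0,0,0,-1],[3.5,-5.1,0,0,0,0,-1]],
  ],
)

```text
time_s: 6.7
position: [0.521, -0.0508, 0.0964]
tcp_rot: [[0.966, 0.259, 0.0], [0.259, -0.966, 0.0], [0.0, 0.0, -1.0]]
force: [-1.2, -1.0, 3.0]
opening: -0.0
grasp_force: 1.3
```

This cover gives: 2.6 mm of travel at 3 N. I'll press it to the stop.

Request:
apply_moves(
  steps=[
    [[0,0,0.05,0,0,0,-1],[0,0,0.1,0,0,0,-1],[0,0,0.15,0,0,0,-1],[0,0,0.2,0,0,0,-1],[0,0,0.25,0,0,0,-1],[0,0,0.3,0,0,0,-1],[0,0,0.35,0,0,0,-1],[0,0,0.4,0,0,0,-1],[0,0,0.45,0,0,0,-1],[0,0,0.5,0,0,0,-1],[0,0,0.55,0,0,0,-1],[0,0,0.6,0,0,0,-1],[0,0,0.6,0,0,0,-1],[0,0,0.6,0,0,0,-1]],
  ],
)

```text
time_s: 8.45
position: [0.521, -0.0509, 0.0916]
tcp_rot: [[0.966, 0.259, 0.001], [0.259, -0.966, -0.0], [0.001, 0.0, -1.0]]
force: [-2.9, 0.8, 13.0]
opening: 0.002
grasp_force: 6.5
```

Request:
apply_moves(
  steps=[
    [[0,0,0.04,0,0,0,-1],[0,0,0.08,0,0,0,-1],[0,0,0.12,0,0,0,-1],[0,0,0.14,0,0,0,-1],[0,0,0.14,0,0,0,-1],[0,0,0.14,0,0,0,-1]],
  ],
)

```text
time_s: 9.2
position: [0.521, -0.0509, 0.0909]
tcp_rot: [[0.966, 0.259, 0.001], [0.259, -0.966, -0.0], [0.001, 0.001, -1.0]]
force: [-3.6, 0.3, 18.1]
opening: 0.01
grasp_force: 9.1
```

At the stop: the force climbs along the rubber's stiffness. Now I retreat straight up and back, and look.

Request:
apply_moves(
  steps=[
    [[0,0,-0.3,0,0,0,-1],[0,0,-1,0,0,0,-1],[0,0,-3,0,0,0,-1],[0,0,-6,0,0,0,-1],[0,0,-9,0,0,0,-1],[0,0,-12,0,0,0,-1],[-0.5,1,-14,0,0,0,-1],[-3,4,-15,0,0,0,-1],[-6,8,-15,0,0,0,-1],[-9,12,-15,0,0,0,-1],[-12,16,-15,0,0,0,-1],[-15,19,-15,0,0,0,-1],[-16,20,-15,0,0,0,-1],[-16,20,-15,0,0,0,-1],[-16,20,-15,0,0,0,-1]],
  ],
)

```text
time_s: 11.08
position: [0.4186, -0.2842, 0.2388]
tcp_rot: [[0.966, 0.26, 0.0], [0.26, -0.966, 0.001], [0.0, -0.001, -1.0]]
force: [-0.8, -0.4, 0.7]
opening: 0.006
grasp_force: 0.0
```

```bash
python3 - <<'E'
from h import *
a=[cv2.resize(cv2.imread("pics/top0.png")[120:280,130:390],None,fx=2,fy=2),None]
b=bot.capture("top");cv2.imwrite("pics/top2.png",b)
c=cv2.resize(b[120:280,130:330],None,fx=3,fy=3);cv2.imwrite("pics/top2c.png",c)
d=bot.capture("side");cv2.imwrite("pics/side2c.png",cv2.resize(d[140:330,150:350],None,fx=3,fy=3))
E
```

```text
(no output)
```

View pics/top2c.png

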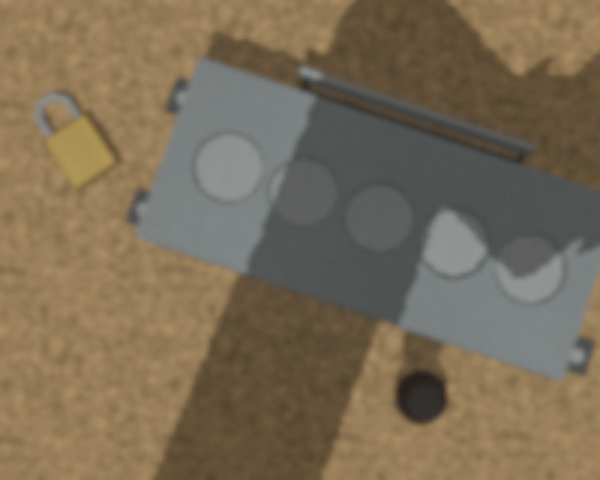

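View pics/side2c.png

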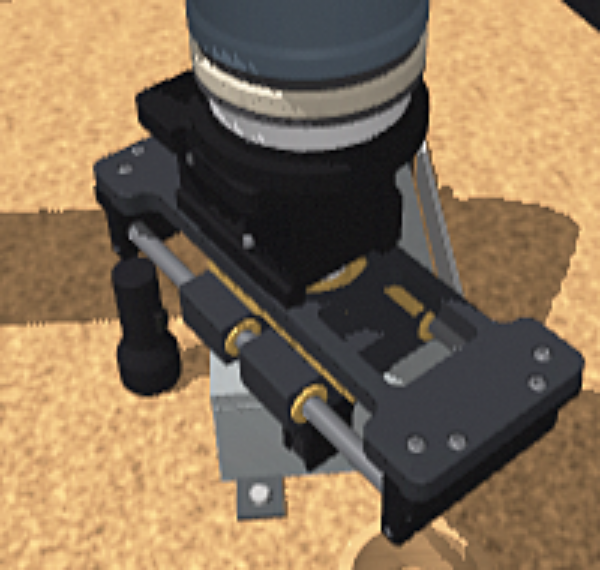

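The drawer stands out of the +x side (crop from (300,72) to (532,150)), and the torch, padlock and visible parts are undisturbed. I'll check how far it came out before handing in.

```bash
python3 - <<'E'
from h import *
y=-19.2*np.pi/180; ex=np.array([np.cos(y),np.sin(y)])
for u,v in [(303,67),(415,104),(531,146)]:
    p=ray("top",(130+u/3,120+v/3),.061); print(p,(p[:2]-[.541,.009])@ex)
E
```

```text
[0.66583401 0.06821038 0.061     ] 0.09841797210581846
[ 0.63488717 -0.02191916  0.061     ] 0.09883310047921504
[ 0.5999683  -0.11486965  0.061     ] 0.09642486729506362
```

The drawer front is about 98 mm from the safe's middle, which is what full travel (80 + 18 mm) should give.

```bash
python3 -c "
from rig import bot
print(bot.hand_in())"
```

```text
the job is handed in; nothing more can be done
None
```

The catch was the cover at y = -62 mm; I pressed it to its stop (18 N), the key drawer sprang out fully (about 18 mm), and the hand was clear of everything when I handed the job in.

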